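# Unhook the keyhole-mounted hub and park it across the risers

## Task

The aluminium hub hangs by its two keyhole slots on the studs of the black rack in the drawer. Slide it up until the stud heads are in the wide ends of the slots, draw it off the studs, and set it down the same way up across the two black riser blocks, centred over the gap and in line with them, so that it bridges the gap with air beneath. Do not drop it, and leave the card reader, the dongle and the other drives where they are.

Things in the scene. Friction and masses are not known exactly. Their poses are not given: they have to be found in the camera images.
- hub_mid (a point): Plain aluminium USB hub (sizes in mm). Box body 38 deep (x), 132 long (y), 44 high (z); this point is the box's centre, 22 above its flat underside. x points out of the face with four black ports, z up. A flat ear at each end, level with back and underside, makes it 200 long. 0.25 to 0.5 kg. It starts hanging on the rack's studs, leaning forward up to 3 degrees.
- keyhole_a (a point): Centre of the wide lower end of the keyhole in the hub's ear at its -y end. Ear: 4 thick (hub x -19 to -15), 34 wide, 52 high. Wide end 22 x 22, from 5 to 27 above the hub's underside; above it a slot 10 wide runs up to 44 above the underside. Hung, the stud is at the top of that slot.
- keyhole_b (a point): The same in the ear at the hub's +y end. The two keyholes are 166 apart.
- rack: Fixed black rack: two posts 30 wide, 16 deep, 112 high at y = +-83, nothing between them but a base plate 10 thick (x -55 to +35). Origin: underside, in the plane of the posts' front faces. x points the way the studs stick out, y along the pair, z up. Hung, the hub's centre is near x 20, y 0, z 72, its axes parallel to the rack's. The drawer floor under it is 5 above the work surface.
- stud_a (a point): Centre of the end face of the steel stud on the rack's -y post: shank 7 in diameter and 5.5 long, then a head 14 in diameter and 4 thick, so it sticks out 9.5 along rack +x; its axis is 90.5 above the rack's origin. Raising the hub 24.5 (4 either way will do) puts the heads in the wide ends; the hub then comes off along rack +x.
- stud_b (a point): The same on the rack's +y post.
- pad: Fixed thin cork pad, 90 x 230 x 3, on which the two riser blocks stand. Origin at the centre of its underside, y along its length (the line from one riser to the other), z up. The hub resting across the risers has its underside 48 above this origin (its centre 70 above).
- riser_a: Fixed black block, 60 (x) x 36 (y) x 45 high with a rubber-faced flat top, at the pad's -y end, about 66 from the pad's centre. Origin at the centre of its underside, on the pad.
- riser_b: The same block at the pad's +y end; the clear gap between the two blocks is 86 to 106.
- reader_mid (a point): Bystander: loose silver metal card reader, 70 x 50 x 14, lying on the pad in the gap between the risers. This point is its centre.
- dongle_mid (a point): Bystander: loose green plastic adapter dongle, 62 x 24 x 14, lying between the rack and the pad. This point is its centre.
- swivel_mid (a point): Bystander: brushed aluminium swivel flash drive, 80 high, upright in the black slotted stand (45 x 150 x 45 high) at the far side of the drawer. This point is 40 above its foot.
- redstick_mid (a point): Bystander: red rubber-cased stick, 75 high, in the same stand; point 40 above its foot.
- whitecap_mid (a point): Bystander: white ceramic-capped drive, 79 high, in the same stand; point 40 above its foot.
Not all that is in view belongs to the job. Of the things shaped like the part that bears hub_mid, the aluminium one is meant.

How it is judged:
By the outcome, as a careful person would: the job done as asked, in the order asked, and still so for the second after the job is handed in, with the robot touching nothing.
It also fails if it takes over 42 s, if anything falls off the work surface, if the arm or the gripper's body presses on something with over 40 N, if the wrist force passes 120 N, or if a joint passes its speed limit or range.

## Robot

A 7-joint arm with a two-finger parallel gripper is mounted at the origin on the work surface. World frame = base frame: x ahead of the robot, y to its left, z up, the work surface at z = 0. Lengths are in m, angles in rad, forces in N, time in s.
With the tool pointing down it reaches from about 0.425 to 1.025 m from the base axis. Payload 3.6 kg.
Tool frame: the origin (TCP) lies at the very end of the fingers, on their centre line; the grasp point (between the pads) lies 19 mm behind it; z points along the fingers, y is the line along which they close (so a half turn about z gives the same grasp; the last joint's range is limited). The gripper opens to 85 mm and grips with 20 to 120 N. Pads are 22 mm wide; open, the fingers measure 114 mm over their backs; the gripper's body (76 mm by 85 mm) begins 54 mm behind the grasp point. The pads swing forward as they close: fully open they stand 13 mm farther back than shut.
Start: joints at [1.188, 0.591, 0.048, 1.609, -0.033, 0.943, -0.034], TCP at [0.206, -0.695, 0.231] pointing down, gripper open.
Joint ranges: [-2.69, 2.69], [-0.47, 2.24], [-1.27, 1.36], [0.19, 2.51], [-1.53, 4.68], [0.08, 2.07], [-3.09, 3.09]. Speed limits (rad/s): [2.57, 2.57, 3.14, 3.14, 3.14, 3.14, 3.14].

## Interface

Orientations are given as a rotation vector (axis times angle).
In Python, from plant import ctrl, cams, job gives the robot as it stands. The module is installed in compiled form; this text tells all that it offers.
- The arm moves only by the shell command python3 -m handwheel 'ROWS' [FORCE]. ROWS is JSON, a list of rows, each a list of 3 entries, a list of its own where there are three numbers: the closure in counts, from 0 (fully open) to 255 (shut), then the shift along the tool's x, y, z in units of 0.25 m (1.0 is 0.25 m), then the turn, a rotation vector about the tool's x, y, z in units of 90 degrees (1.0 is 90 degrees). In form: [[gripper, [tx, ty, tz], [wx, wy, wz]], ...]. A call has 1 to 20 rows; each row is the pose to reach, as a shift and turn from the pose commanded when the call began, along the tool's axes at that moment; what a row does not reach only later rows make up. A row lasts 1/12 s, in which the tool goes at most 41.7 mm and 7.16 degrees, less where a joint would pass 70% of its speed; a pose out of reach is approached as far as the arm can. A call with a number of a shift or a turn outside -1 to 1 is refused whole. A call with a gripper value outside its range is refused whole. The fingers move at their own pace and stop on an object; FORCE is the grip in N (left out, the last holds). Time passes only in rows, so rows that repeat a pose let the fingers close. It gives the time, the measured TCP pose, the force, the opening and the grip force at its end, in the units of the state.
- ctrl.sense(): the state, without advancing time (a new reading comes with each control period).
- cams.capture(name): name is "scene" or "side" or "wrist"; returns the picture (384x512x3 uint8, blue, green, red); there is no depth.
- cams.camera_model(name): a dict with "mtx" (3x3 intrinsics, pixels), "R" (3x3) and "t" (3): a world point X has camera coordinates R X + t; the wrist camera has in their place "T_tool_cam" (4x4, takes a point from camera to tool coordinates, whose origin is the TCP and whose axes are the flange's). Camera axes: x right, y down, z forward; pixel columns grow to the right and rows downward; lengths in m; the calibration is good to about 2 mm. A picture is of the moment at which its call begins: read the wrist's pose just before it. camera_model takes no time and is no camera call.
- job.job_done(): hands the job in; it is judged then, once.
The state is a dict: "time": time; "joint_positions": joint angles; "qd": joint speeds; "joint_efforts": joint torques, N m; "ee_pos": TCP position; "orientation": TCP orientation; "ft_force": force on the tool from outside, world axes, zero at the start; "torque": the same for the moment, N m; "gripper_width": opening from 0.0 (shut) to 1.0 (fully open); "finger_force": force on a finger pad.
Only numpy, scipy, OpenCV 4.12 (cv2) and the standard library are available. Lean on these libraries where they do the work, as an engineer would, in place of code of your own. Each camera call takes 0.05 s, during which the arm holds its last target. There are 200 camera calls.

## Working session

There is one attempt and no reset: what is moved stays moved. The work goes in short steps, Python scripts to look and compute and a shell command to move; the robot and the scene stay as the last step left them, time stands still between calls to the robot, and variables do not carry over. Pictures are saved under pics/ and viewed, at most 10 in all, crops included, and the job is handed in when it is done.

```bash
mkdir -p pics; cat > h.py <<'E'
import numpy as np, cv2
from scipy.spatial.transform import Rotation as Rn
from plant import ctrl, cams, job
def cam(name, s=None):
    m=cams.camera_model(name); K=np.array(m["mtx"])
    if "R" in m: return K,np.array(m["R"]),np.array(m["t"])
    s=s or ctrl.sense(); T=np.eye(4); T[:3,:3]=Rn.from_rotvec(s["orientation"]).as_matrix(); T[:3,3]=s["ee_pos"]
    W=np.linalg.inv(T@np.array(m["T_tool_cam"])); return K,W[:3,:3],W[:3,3]
def ray(c,uv):
    K,R,t=c; d=R.T@np.linalg.solve(K,[uv[0],uv[1],1]); return -R.T@t,d/np.linalg.norm(d)
def onz(c,uv,z):
    o,d=ray(c,uv); return o+d*(z-o[2])/d[2]
def tri(c1,p1,c2,p2):
    A=np.zeros((3,3));b=np.zeros(3)
    for c,p in((c1,p1),(c2,p2)):
        o,d=ray(c,p);M=np.eye(3)-np.outer(d,d);A+=M;b+=M@o
    return np.linalg.solve(A,b)
def proj(c,X):
    K,R,t=c; p=K@(R@np.array(X)+t); return p[:2]/p[2]
E
python3 - <<'E'
from h import *
np.set_printoptions(precision=3,suppress=True)
s=ctrl.sense();print(s)
for n in("scene","side"):
    cv2.imwrite(f"pics/{n}0.png",cv2.resize(cams.capture(n),(800,600),interpolation=cv2.INTER_CUBIC))
    c=cam(n);print(n,c[0],-c[1].T@c[2],c[1][2])
print(cams.camera_model("wrist"))
E
```

```text
{'time': 0.0, 'joint_positions': array([ 1.189,  0.592,  0.048,  1.61 , -0.033,  0.943, -0.034]), 'qd': array([-0.001, -0.003, -0.002, -0.001,  0.002,  0.001, -0.   ]), 'joint_efforts': array([ -0.   , -54.87 ,   1.547, -19.813,   0.009,   0.009,  -0.   ]), 'ee_pos': array([ 0.206, -0.694,  0.23 ]), 'orientation': array([-3.107, -0.452,  0.001]), 'ft_force': array([-0.471, -0.437,  0.136]), 'torque': array([ 0.046,  0.033, -0.014]), 'finger_force': 0.0, 'gripper_width': 1.0004225237595743}
scene [[395.931   0.    258.181]
 [  0.    395.931 199.5  ]
 [  0.      0.      1.   ]] [ 1.319 -0.247  0.651] [-0.809  0.192 -0.556]
side [[495.102   0.    258.419]
 [  0.    495.102 189.031]
 [  0.      0.      1.   ]] [-0.094 -0.788  1.026] [ 0.437  0.559 -0.705]
{'mtx': array([[329.918,   0.   , 252.617],
       [  0.   , 329.918, 189.46 ],
       [  0.   ,   0.   ,   1.   ]]), 'T_tool_cam': array([[-0.001, -0.957, -0.29 ,  0.074],
       [ 1.   , -0.001,  0.   , -0.   ],
       [-0.001, -0.29 ,  0.957, -0.143],
       [ 0.   ,  0.   ,  0.   ,  1.   ]])}
```

View pics/scene0.png

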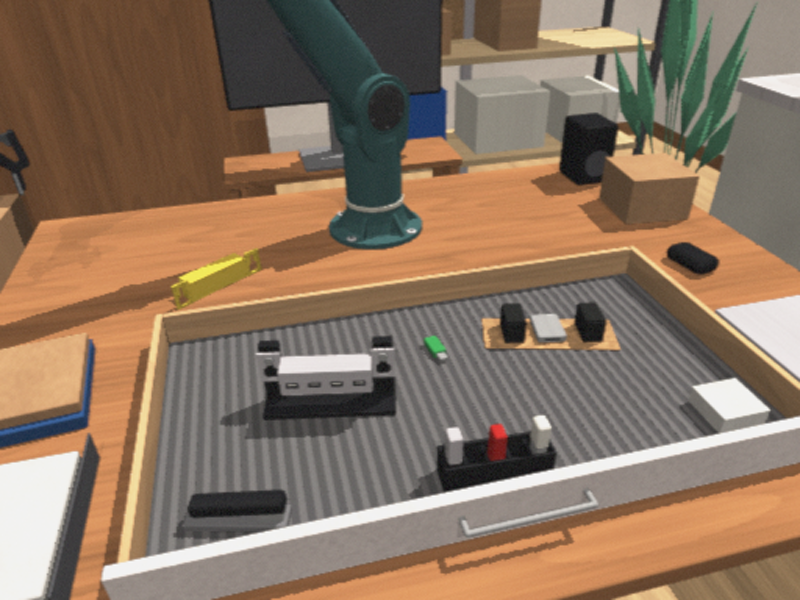

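View pics/side0.png

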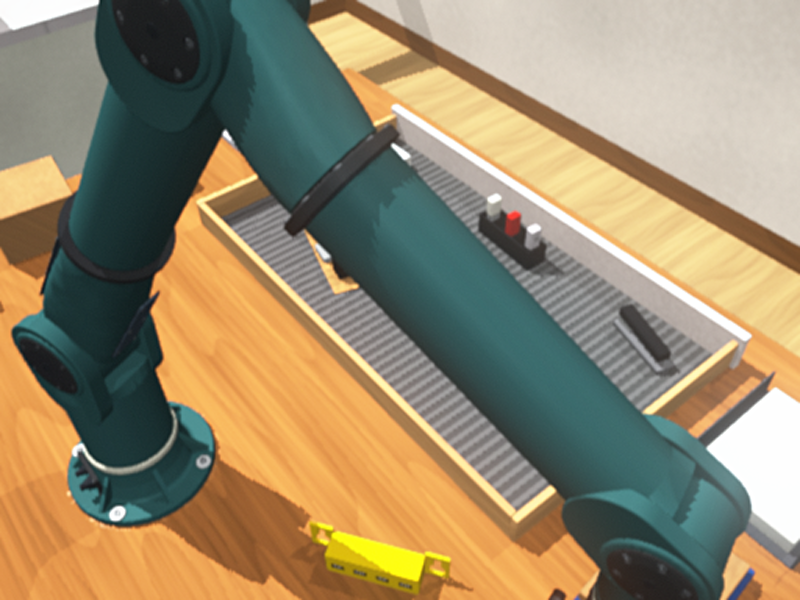

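The scene view shows the hub at about (327,375) on the rack, the pad and risers at (550,330), the dongle at (435,348) and the stand at (497,455). The yellow hub is a decoy outside the drawer, and the arm blocks the side view. Next I'll zoom in for measurements.

```bash
python3 - <<'E'
from h import *
im=cams.capture("scene"); cv2.imwrite("pics/raw1.png",im)
a=cv2.resize(im[205:275,155:265],(800,509),interpolation=cv2.INTER_CUBIC)[:,:]
b=im[190:230,300:402]
A=cv2.resize(im[208:272,160:260],None,fx=5,fy=5,interpolation=cv2.INTER_CUBIC)
B=cv2.resize(b,None,fx=6,fy=6,interpolation=cv2.INTER_CUBIC)
o=np.zeros((600,800,3),np.uint8);o[:320,:500]=A;o[340:580,:612]=B
cv2.imwrite("pics/z1.png",o)
E
```

```text
(no output)
```

View pics/z1.png

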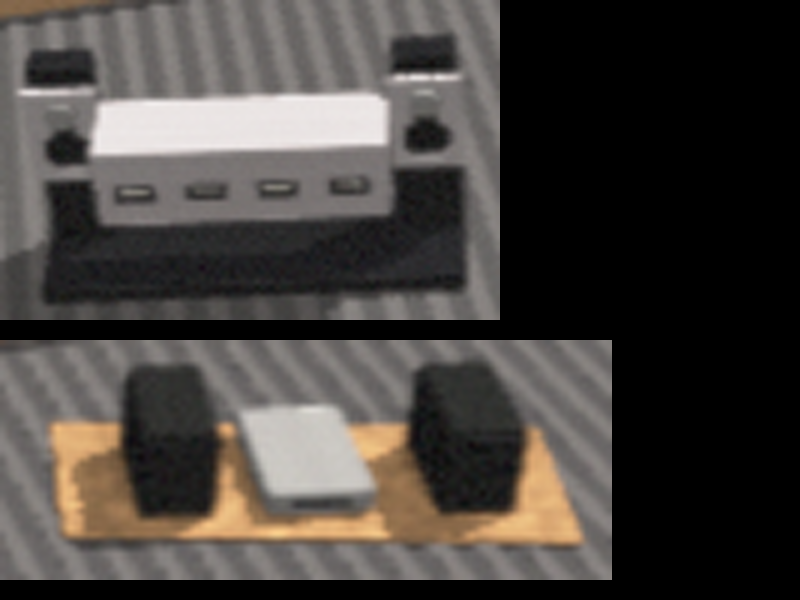

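The crop shows hub top corners at (95,152), (390,146), (387,95) and (100,103). Pad corners are at (50,423), (65,543), (582,543) and (540,428).

```bash
python3 - <<'E'
from h import *
np.set_printoptions(precision=4,suppress=True)
c=cam("scene")
A=lambda u,v:((u+.5)/5+160-.5,(v+.5)/5+208-.5)
B=lambda u,v:((u+.5)/6+300-.5,(v-340+.5)/6+190-.5)
h=[onz(c,A(*p),.099) for p in((95,152),(390,146),(387,95),(100,103))]
print(np.array(h),np.mean(h,0)); d=h[1]-h[0]; print("front yaw",np.degrees(np.arctan2(-d[0],d[1])),np.linalg.norm(d))
d=h[2]-h[3]; print("back yaw",np.degrees(np.arctan2(-d[0],d[1])))
g=[onz(c,A(*p),.005) for p in((45,302),(467,287))];d=g[1]-g[0];print(g,np.degrees(np.arctan2(-d[0],d[1])))
p=[onz(c,B(*q),.008) for q in((50,423),(65,543),(582,543),(540,428))]
print(np.array(p),np.mean(p,0));
for i,j in((0,3),(1,2)):
  d=p[j]-p[i];print(np.degrees(np.arctan2(-d[0],d[1])),np.linalg.norm(d))
print("reader",onz(c,B(305,450),.022))
r=[onz(c,B(*q),.053) for q in((127,368),(205,368),(415,365),(497,365),(215,436),(130,436),(523,430),(428,430))];print(np.array(r))
s=ctrl.sense();print(Rn.from_rotvec(s["orientation"]).as_matrix())
E
```

```text
[[ 0.6164 -0.2621  0.099 ]
 [ 0.6469 -0.1357  0.099 ]
 [ 0.6105 -0.1296  0.099 ]
 [ 0.5814 -0.2571  0.099 ]] [ 0.6138 -0.1961  0.099 ]
front yaw -13.576490387097019 0.13005195104745898
back yaw -12.878147313074818
[array([ 0.6026, -0.2964,  0.005 ]), array([ 0.6448, -0.1028,  0.005 ])] -12.301061363761718
[[0.4415 0.1079 0.008 ]
 [0.5325 0.0818 0.008 ]
 [0.5933 0.3011 0.008 ]
 [0.5078 0.3289 0.008 ]] [0.5188 0.2049 0.008 ]
-16.71064221965458 0.23078542346929926
-15.509068235681125 0.22764947921133988
reader [0.5127 0.2048 0.022 ]
[[0.4702 0.1324 0.053 ]
 [0.4799 0.1667 0.053 ]
 [0.5035 0.2599 0.053 ]
 [0.5137 0.2957 0.053 ]
 [0.532  0.1492 0.053 ]
 [0.522  0.1134 0.053 ]
 [0.564  0.2807 0.053 ]
 [0.5529 0.2409 0.053 ]]
[[ 0.9586  0.2848 -0.0006]
 [ 0.2848 -0.9586  0.0017]
 [-0.0001 -0.0018 -1.    ]]
```

```bash
python3 -m handwheel '[[0,[1,-0.68,-0.08],[0,0,0]],[0,[1,-0.68,-0.08],[0,0,0]],[0,[1,-0.68,-0.08],[0,0,0]],[0,[1,-0.68,-0.08],[0,0,0]],[0,[1,-0.68,-0.08],[0,0,0]],[0,[1,-0.68,-0.08],[0,0,0]],[0,[1,-0.68,-0.08],[0,0,0]],[0,[1,-0.68,-0.08],[0,0,0]]]'
python3 -m handwheel '[[0,[1,-0.68,0],[0,0,0]],[0,[1,-0.68,0],[0,0,0]],[0,[1,-0.68,0],[0,0,0]],[0,[1,-0.68,0],[0,0,0]],[0,[1,-0.68,0],[0,0,0]],[0,[1,-0.68,0],[0,0,0]],[0,[1,-0.68,0],[0,0,0]],[0,[1,-0.68,0],[0,0,0]]]'
python3 -m handwheel '[[0,[0.13,-0.08,0],[0,0,-0.671]],[0,[0.13,-0.08,0],[0,0,-0.671]],[0,[0.13,-0.08,0],[0,0,-0.671]],[0,[0.13,-0.08,0],[0,0,-0.671]],[0,[0.13,-0.08,0],[0,0,-0.671]],[0,[0.13,-0.08,0],[0,0,-0.671]],[0,[0.13,-0.08,0],[0,0,-0.671]],[0,[0.13,-0.08,0],[0,0,-0.671]],[0,[0.13,-0.08,0],[0,0,-0.671]],[0,[0.13,-0.08,0],[0,0,-0.671]],[0,[0.13,-0.08,0],[0,0,-0.671]]]'
python3 - <<'E'
from h import *
np.set_printoptions(precision=4,suppress=True)
s=ctrl.sense();print(s["ee_pos"],Rn.from_rotvec(s["orientation"]).as_matrix(),s["joint_positions"])
im=cams.capture("wrist");cv2.imwrite("pics/w1.png",im)
sd=cams.capture("side");cv2.imwrite("pics/s1.png",sd)
o=np.zeros((600,800,3),np.uint8);o[:384,:512]=im
o[384:,:]=cv2.resize(sd,None,fx=1,fy=1)[84:300,:].repeat(1,0)[:, :512].copy() if 0 else 0
o[384:600,:288]=cv2.resize(sd,(288,216));cv2.imwrite("pics/v1.png",o)
E
```

```text
time: 0.82
ee_pos: [0.404, -0.4533, 0.2515]
orientation: [-3.103, -0.468, -0.006]
ft_force: [1.5, 0.4, -0.7]
gripper_width: 1.003
finger_force: 0.0
time: 1.48
ee_pos: [0.5943, -0.2177, 0.2512]
orientation: [-3.102, -0.468, -0.007]
ft_force: [-0.3, 0.9, 1.0]
gripper_width: 0.997
finger_force: 0.0
time: 2.4
ee_pos: [0.614, -0.1986, 0.251]
orientation: [-2.461, -1.952, 0.001]
ft_force: [0.9, -0.3, 0.1]
gripper_width: 0.998
finger_force: 0.0
[ 0.614  -0.1986  0.251 ] [[ 0.228   0.9737 -0.0006]
 [ 0.9737 -0.228   0.0002]
 [ 0.0001 -0.0006 -1.    ]] [ 0.4501  0.4837 -0.2953  1.7692  0.1716  0.9144 -0.1484]
```

View pics/v1.png

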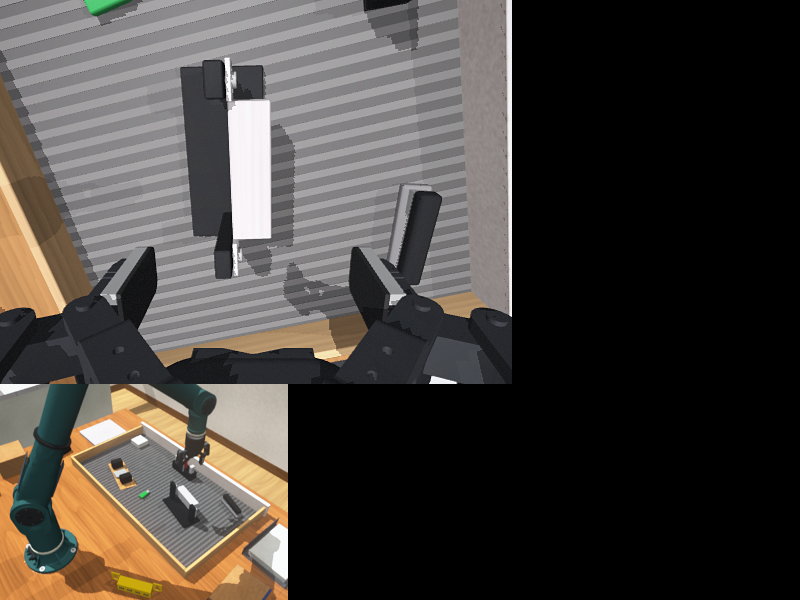

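The wrist view shows the hub's white top from (230,100) to (271,239), with the post tops at (213,80) and (223,245). The side view now shows the pad and risers clear of the arm.

```bash
python3 - <<'E'
from h import *
np.set_printoptions(precision=4,suppress=True)
im=cv2.imread("pics/w1.png");c=cam("wrist")
m=((im.min(2)>215)).astype(np.uint8); m[:, :200]=0;m[:,300:]=0;m[260:]=0
m=cv2.morphologyEx(m,cv2.MORPH_OPEN,np.ones((15,15)))
k=max(cv2.findContours(m,0,1)[0],key=cv2.contourArea);q=cv2.approxPolyDP(k,6,True)[:,0];print(q.tolist())
for z in(.099,):
  P=np.array([onz(c,p,z) for p in cv2.boxPoints(cv2.minAreaRect(k))]);print(P,P.mean(0))
  for i in range(4):
    d=P[(i+1)%4]-P[i];print(np.linalg.norm(d),np.degrees(np.arctan2(-d[0],d[1])))
# side view
sd=cv2.imread("pics/s1.png");cs=cam("side")
hm=cs and (sd.min(2)>225).astype(np.uint8)
u,v=proj(cs,P.mean(0)).astype(int);print("hub in side",u,v)
hs=cv2.cvtColor(sd,cv2.COLOR_BGR2HSV)
pu,pv=proj(cs,[.518,.205,.03]).astype(int);print(pu,pv)
o=np.zeros((600,800,3),np.uint8)
a=sd[pv-40:pv+40,pu-45:pu+45];o[:480,:540]=cv2.resize(a,None,fx=6,fy=6,interpolation=cv2.INTER_CUBIC);print("origin",pu-45,pv-40)
b=sd[v-50:v+50,u-42:u+42];o[:300,548:800]=cv2.resize(b,None,fx=3,fy=3,interpolation=cv2.INTER_CUBIC);print("originb",u-42,v-50)
cv2.imwrite("pics/v2.png",o)
E
```

```text
[[236, 101], [229, 110], [233, 238], [270, 237], [269, 101]]
[[ 0.6087 -0.1308  0.099 ]
 [ 0.6428 -0.1384  0.099 ]
 [ 0.6162 -0.2654  0.099 ]
 [ 0.5776 -0.2568  0.099 ]] [ 0.6113 -0.1979  0.099 ]
0.03493807131475009 -102.66871170926089
0.12975071916385364 168.1963266243835
0.03956869852774617 77.38869043537535
0.1298030728064176 -13.848113581415195
hub in side 332 197
215 154
origin 170 114
originb 290 147
```

View pics/v2.png

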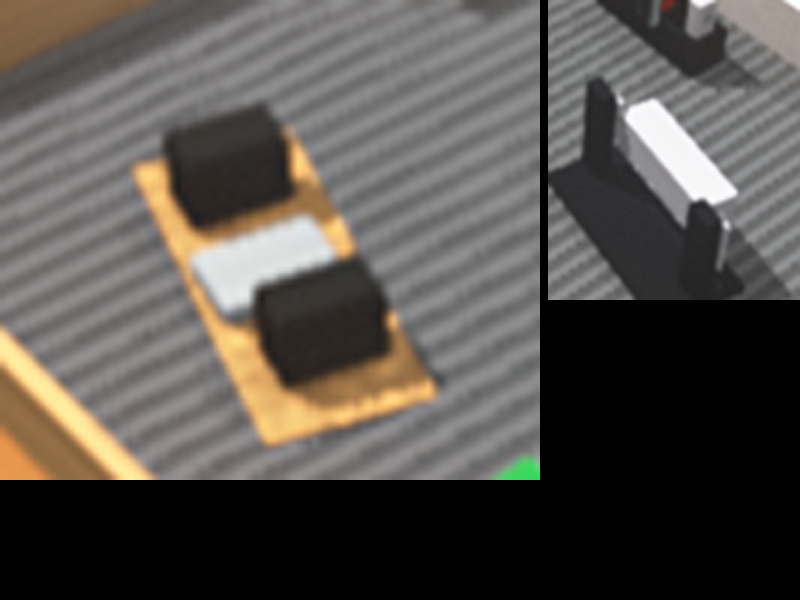

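```bash
python3 -m handwheel '[[0,[0.004,-0.006,0.4],[0,0,0]],[0,[0.004,-0.006,0.4],[0,0,0]],[0,[0.004,-0.006,0.4],[0,0,0]],[0,[0.004,-0.006,0.6],[0,0,0]],[0,[0.004,-0.006,0.6],[0,0,0]],[0,[0.004,-0.006,0.68],[0,0,0]],[0,[0.004,-0.006,0.74],[0,0,0]],[0,[0.004,-0.006,0.74],[0,0,0]],[0,[0.004,-0.006,0.74],[0,0,0]]]' 60
python3 - <<'E'
from h import *
np.set_printoptions(precision=4,suppress=True)
s=ctrl.sense();print(s["ee_pos"],s["ft_force"])
o=np.zeros((600,800,3),np.uint8)
w=cams.capture("wrist");o[:384,:512]=w
a=cams.capture("side")[147:247,290:374];o[:300,520:772]=cv2.resize(a,None,fx=3,fy=3,interpolation=cv2.INTER_CUBIC)
a=cams.capture("scene")[208:272,160:260];o[384:576,:300]=cv2.resize(a,None,fx=3,fy=3,interpolation=cv2.INTER_CUBIC)
cv2.imwrite("pics/v3.png",o)
E
```

```text
time: 3.25
ee_pos: [0.613, -0.1968, 0.0665]
orientation: [-2.459, -1.954, 0.001]
ft_force: [-0.8, 1.7, 0.8]
gripper_width: 1.002
finger_force: 0.0
[ 0.613  -0.1968  0.0665] [-0.8174  1.673   0.8429]
```

View pics/v3.png

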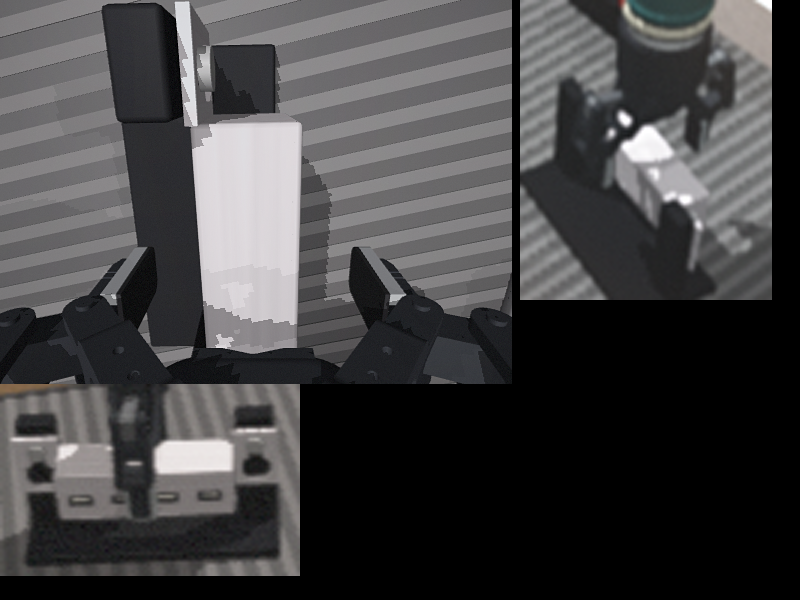

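The fingers straddle the hub centrally in both views: finger midline about 251 against hub midline about 249 in the wrist view. I'll close now.

```bash
python3 -m handwheel '[[60,[0,0,0],[0,0,0]],[90,[0,0,0],[0,0,0]],[120,[0,0,0],[0,0,0]],[150,[0,0,0],[0,0,0]],[200,[0,0,0],[0,0,0]],[255,[0,0,0],[0,0,0]],[255,[0,0,0],[0,0,0]],[255,[0,0,0],[0,0,0]],[255,[0,0,0],[0,0,0]],[255,[0,0,0],[0,0,0]]]' 60
```

```text
time: 4.23
ee_pos: [0.6123, -0.1969, 0.0668]
orientation: [-2.459, -1.953, 0.002]
ft_force: [-2.6, 0.4, 6.0]
gripper_width: 0.436
finger_force: 59.1
```

```bash
python3 -m handwheel '[[255,[0,0,-0.02],[0,0,0]],[255,[0,0,-0.04],[0,0,0]],[255,[0,0,-0.06],[0,0,0]],[255,[0,0,-0.08],[0,0,0]],[255,[0,0,-0.098],[0,0,0]],[255,[0,0,-0.098],[0,0,0]],[255,[0,0,-0.098],[0,0,0]],[255,[0,0,-0.098],[0,0,0]]]'
python3 - <<'E'
from h import *
o=np.zeros((600,800,3),np.uint8)
w=cams.capture("wrist");o[:384,:512]=w
a=cams.capture("side")[147:247,290:374];o[:300,520:772]=cv2.resize(a,None,fx=3,fy=3,interpolation=cv2.INTER_CUBIC)
a=cams.capture("scene")[203:247,160:260];o[384:384+176,:400]=cv2.resize(a,None,fx=4,fy=4,interpolation=cv2.INTER_CUBIC)
cv2.imwrite("pics/v4.png",o)
E
```

```text
time: 4.9
ee_pos: [0.6133, -0.1969, 0.0908]
orientation: [2.46, 1.954, 0.0]
ft_force: [0.5, -0.0, -1.9]
gripper_width: 0.438
finger_force: 60.2
```

View pics/v4.png

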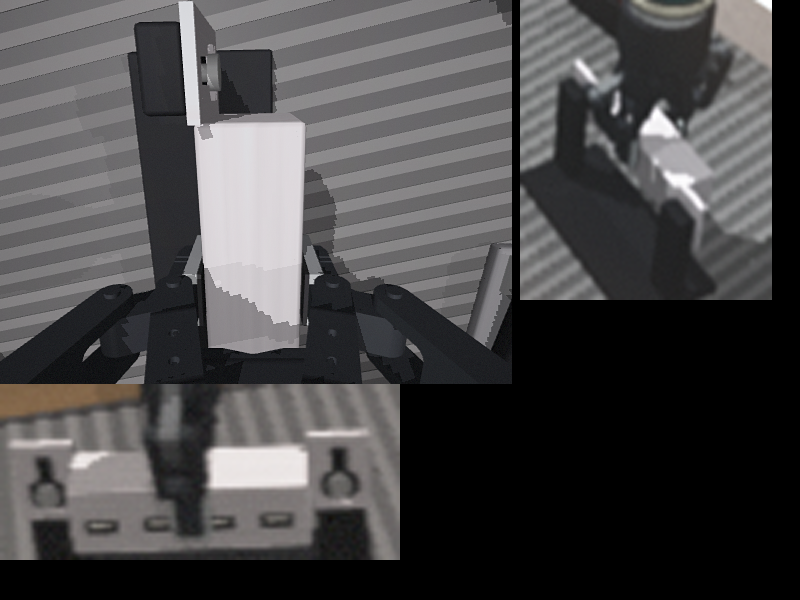

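The scene crop shows both stud heads in the wide ends of the slots, at (47,493) and (340,485). I'll draw it off along tool +y.

```bash
python3 -m handwheel '[[255,[0,0.015,0],[0,0,0]],[255,[0,0.03,0],[0,0,0]],[255,[0,0.045,0],[0,0,0]],[255,[0,0.06,0],[0,0,0]],[255,[0,0.06,0],[0,0,0]]]'
python3 -m handwheel '[[255,[0,0.05,0],[0,0,0]],[255,[0,0.1,0],[0,0,0]],[255,[0,0.12,0],[0,0,0]],[255,[0,0.12,0],[0,0,0]],[255,[0,0.12,0],[0,0,0]]]'
```

```text
time: 5.47
ee_pos: [0.6293, -0.2005, 0.0909]
orientation: [2.459, 1.954, 0.002]
ft_force: [0.0, 0.3, -2.2]
gripper_width: 0.436
finger_force: 60.2
time: 5.88
ee_pos: [0.6565, -0.2069, 0.0905]
orientation: [-2.459, -1.954, 0.001]
ft_force: [-0.2, 0.2, -2.7]
gripper_width: 0.437
finger_force: 60.4
```

```bash
python3 - <<'E'
from h import *
np.set_printoptions(precision=4,suppress=True)
cs=cam("side");D=lambda u,v:((u+.5)/6+170-.5,(v+.5)/6+114-.5)
p=[onz(cs,D(*q),.008) for q in((135,172),(265,443),(437,392))];print(np.array(p),"centre",(p[0]+p[2])/2)
d=p[0]-p[1];print(np.degrees(np.arctan2(-d[0],d[1])),np.linalg.norm(d))
d=p[2]-p[1];print(np.degrees(np.arctan2(d[1],d[0])),np.linalg.norm(d))
s=ctrl.sense();print(s["ee_pos"],s["ft_force"]);R=Rn.from_rotvec(s["orientation"]).as_matrix();print(R)
E
```

```text
[[0.5073 0.3236 0.008 ]
 [0.4414 0.1083 0.008 ]
 [0.5283 0.0834 0.008 ]] centre [0.5178 0.2035 0.008 ]
-17.007490928158056 0.22513793355981893
-15.999622698372098 0.09034426293434107
[ 0.6565 -0.2069  0.0905] [-0.1718  0.1919 -2.6703]
[[ 0.226   0.9741 -0.0011]
 [ 0.9741 -0.226   0.0002]
 [-0.     -0.0011 -1.    ]]
```

```bash
python3 -m handwheel '[[255,[0,0,-0.1],[0,0,0]],[255,[0,0,-0.2],[0,0,0]],[255,[0,0,-0.32],[0,0,0]],[255,[0,0,-0.44],[0,0,0]],[255,[0.05,-0.02,-0.44],[0,0,0]],[255,[0.15,-0.09,-0.44],[0,0,0]],[255,[0.27,-0.16,-0.44],[0,0,0]],[255,[0.39,-0.24,-0.44],[0,0,0]],[255,[0.51,-0.31,-0.44],[0,0,0]],[255,[0.63,-0.38,-0.44],[0,0,0]],[255,[0.74,-0.455,-0.44],[0,0,0]]]'
python3 -m handwheel '[[255,[0.12,-0.07,0],[0,0,0.01]],[255,[0.24,-0.15,0],[0,0,0.02]],[255,[0.36,-0.22,0],[0,0,0.035]],[255,[0.48,-0.3,0],[0,0,0.035]],[255,[0.6,-0.37,0],[0,0,0.035]],[255,[0.68,-0.42,0],[0,0,0.035]],[255,[0.736,-0.455,0],[0,0,0.035]],[255,[0.736,-0.455,0],[0,0,0.035]],[255,[0.736,-0.455,0],[0,0,0.035]]]'
python3 - <<'E'
from h import *
np.set_printoptions(precision=4,suppress=True)
s=ctrl.sense();print(s["ee_pos"],s["ft_force"],Rn.from_rotvec(s["orientation"]).as_matrix()[:,1])
o=np.zeros((600,800,3),np.uint8)
w=cams.capture("wrist");cv2.imwrite("pics/w5.png",w);o[:384,:512]=w
a=cams.capture("side");cv2.imwrite("pics/s5.png",a);o[:270,520:790]=cv2.resize(a[100:190,170:260],None,fx=3,fy=3,interpolation=cv2.INTER_CUBIC)
a=cams.capture("scene");cv2.imwrite("pics/c5.png",a);o[384:384+216,:480]=cv2.resize(a[170:242,280:440],None,fx=3,fy=3,interpolation=cv2.INTER_CUBIC)
cv2.imwrite("pics/v5.png",o)
E
```

```text
time: 6.8
ee_pos: [0.5858, 0.0011, 0.2003]
orientation: [-2.458, -1.955, 0.002]
ft_force: [0.2, 0.6, -2.9]
gripper_width: 0.436
finger_force: 60.8
time: 7.55
ee_pos: [0.517, 0.2046, 0.2004]
orientation: [-2.509, -1.89, 0.003]
ft_force: [-0.1, -0.8, -3.0]
gripper_width: 0.434
finger_force: 60.9
[0.517  0.2046 0.2004] [-0.1296 -0.8219 -3.0006] [ 0.9612 -0.276  -0.0012]
```

View pics/v5.png

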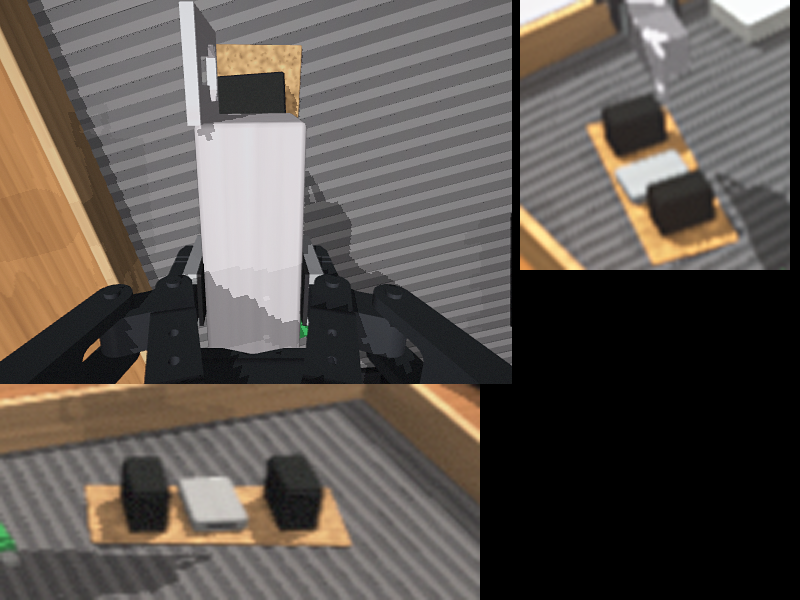

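The hub is level over the pad and the risers are visible in all three views: riser b's top edge is at (218,77)–(285,72) in the wrist view. I'll enhance the dark risers to get the gap centre and line.

```bash
python3 - <<'E'
from h import *
def en(a,f): 
    a=cv2.resize(a,None,fx=f,fy=f,interpolation=cv2.INTER_CUBIC).astype(float)
    return np.clip(a*3.5-30,0,255).astype(np.uint8)
o=np.zeros((600,800,3),np.uint8)
s=cv2.imread("pics/s1.png");c=cv2.imread("pics/c5.png");w=cv2.imread("pics/w5.png")
o[:400,:350]=en(s[128:178,195:239],8)[:400,:350]
o[:240,360:800]=en(w[30:120,180:320],4)[:240,:440]
o[400:600,:760]=en(c[191:216,318:413],8)[:200,:760]
cv2.imwrite("pics/v6.png",o)
E
```

```text
(no output)
```

View pics/v6.png

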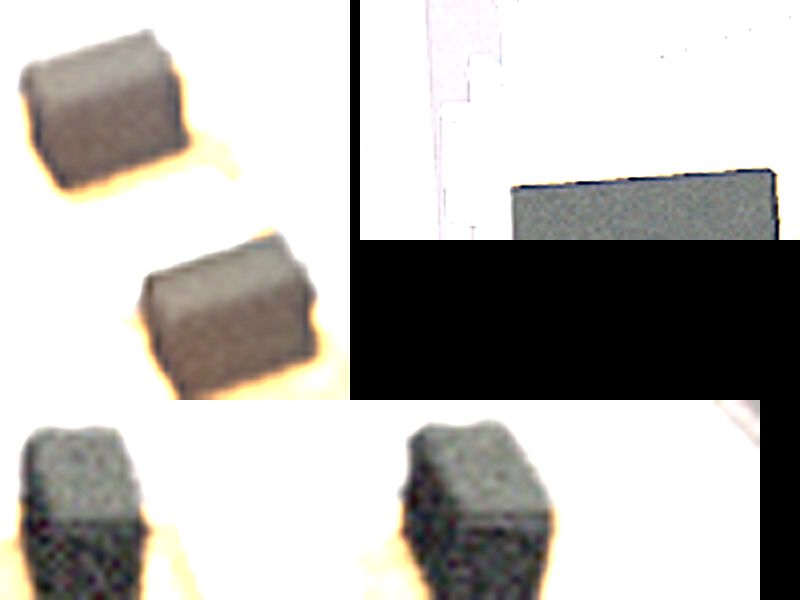

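The enhanced crops show both riser tops. In the side view b is (22,68), (150,32), (178,75), (50,105) and a is (145,280), (278,236), (310,285), (172,318). In the scene view a is (25,432)–(140,520) and b is (412,428)–(550,512).

```bash
python3 - <<'E'
from h import *
np.set_printoptions(precision=4,suppress=True)
def rep(n,c,A,a,b):
    f=lambda L:np.array([onz(c,A(*p),.053) for p in L])
    a,b=f(a),f(b);d=b.mean(0)-a.mean(0)
    print(n,a.mean(0)[:2],b.mean(0)[:2],"mid",((a.mean(0)+b.mean(0))/2)[:2],"yaw",np.degrees(np.arctan2(-d[0],d[1])),np.linalg.norm(d))
    for q in(a,b): print([ (round(np.linalg.norm(q[i]-q[i-1]),4),round(np.degrees(np.arctan2((q[i]-q[i-1])[1],(q[i]-q[i-1])[0])),1)) for i in range(4)])
rep("side",cam("side"),lambda u,v:((u+.5)/8+194.5,(v+.5)/8+127.5),[(145,280),(278,236),(310,285),(172,318)],[(22,68),(150,32),(178,75),(50,105)])
rep("scene",cam("scene"),lambda u,v:((u+.5)/8+317.5,(v-400+.5)/8+190.5),[(25,432),(118,432),(140,520),(32,517)],[(412,428),(498,424),(550,512),(450,520)])
w=cam("wrist");e=[onz(w,p,.053) for p in((217.5,76.3),(283.5,72.2))];d=e[1]-e[0];print("wrist b far edge",e,np.degrees(np.arctan2(d[1],d[0])),np.linalg.norm(d))
y=-15.5;a=np.radians(y); print("b centre",sum(e)/2-18e-3*np.array([-np.sin(a),np.cos(a),0]))
# hub in hand: top corners, z = TCP+0.032
s=ctrl.sense();p=s["ee_pos"];R=Rn.from_rotvec(s["orientation"]).as_matrix()
for uv in((197,125),(304,123)):print("hub end corner, tool",R.T@(onz(w,uv,p[2]+.032)-p))
for uv in((181,2),(188,126)):print("ear",R.T@(onz(w,uv,p[2]+.04)-p))
E
```

```text
side [0.499  0.1374] [0.5332 0.269 ] mid [0.5161 0.2032] yaw -14.553438797413135 0.13591256700358814
[(np.float64(0.0238), np.float64(79.4)), (np.float64(0.0538), np.float64(-12.3)), (np.float64(0.0305), np.float64(-103.6)), (np.float64(0.0528), np.float64(160.4))]
[(np.float64(0.0264), np.float64(80.5)), (np.float64(0.0534), np.float64(-14.6)), (np.float64(0.03), np.float64(-103.7)), (np.float64(0.0517), np.float64(161.2))]
scene [0.501  0.1393] [0.5347 0.2687] mid [0.5179 0.204 ] yaw -14.578219214657855 0.13373758972964675
[(np.float64(0.0516), np.float64(161.0)), (np.float64(0.0318), np.float64(74.3)), (np.float64(0.0532), np.float64(-15.2)), (np.float64(0.0353), np.float64(-108.5))]
[(np.float64(0.0556), np.float64(165.5)), (np.float64(0.0299), np.float64(79.1)), (np.float64(0.0537), np.float64(-10.4)), (np.float64(0.034), np.float64(-97.8))]
wrist b far edge [array([0.5144, 0.2911, 0.053 ]), array([0.5679, 0.2787, 0.053 ])] -13.015105374282582 0.054955819589031285
b centre [0.5364 0.2675 0.053 ]
hub end corner, tool [ 0.0631 -0.0185 -0.0321]
hub end corner, tool [ 0.0638  0.0169 -0.0321]
ear [ 0.0976 -0.02   -0.0402]
ear [ 0.0637 -0.02   -0.0401]
```

```bash
python3 -m handwheel '[[255,[0.006,0.002,0.1],[0,0,-0.01]],[255,[0.006,0.002,0.2],[0,0,-0.01]],[255,[0.006,0.002,0.3],[0,0,-0.01]],[255,[0.006,0.002,0.38],[0,0,-0.01]],[255,[0.006,0.002,0.44],[0,0,-0.01]],[255,[0.006,0.002,0.49],[0,0,-0.01]],[255,[0.006,0.002,0.51],[0,0,-0.01]],[255,[0.006,0.002,0.51],[0,0,-0.01]],[255,[0.006,0.002,0.51],[0,0,-0.01]]]'
python3 -m handwheel '[[255,[0,0,0.004],[0,0,0]],[255,[0,0,0.008],[0,0,0]],[255,[0,0,0.012],[0,0,0]],[255,[0,0,0.012],[0,0,0]]]'
```

```text
time: 8.45
ee_pos: [0.5202, 0.2043, 0.0734]
orientation: [2.499, 1.904, 0.0]
ft_force: [-0.4, 0.2, -2.0]
gripper_width: 0.435
finger_force: 60.8
time: 8.78
ee_pos: [0.5199, 0.2052, 0.0707]
orientation: [2.497, 1.906, 0.001]
ft_force: [0.6, -0.4, -3.1]
gripper_width: 0.437
finger_force: 60.8
```

```bash
python3 -m handwheel '[[255,[0.002,-0.007,0.004],[0,0,0]],[255,[0.002,-0.007,0.008],[0,0,0]],[255,[0.002,-0.007,0.012],[0,0,0]],[255,[0.002,-0.007,0.012],[0,0,0]]]'
python3 -m handwheel '[[255,[0,0,0.004],[0,0,0]],[255,[0,0,0.006],[0,0,0]],[255,[0,0,0.006],[0,0,0]]]'
```

```text
time: 9.12
ee_pos: [0.5179, 0.206, 0.0671]
orientation: [-2.497, -1.906, 0.001]
ft_force: [-0.1, 0.3, -3.7]
gripper_width: 0.439
finger_force: 60.8
time: 9.37
ee_pos: [0.5181, 0.206, 0.0657]
orientation: [-2.498, -1.906, 0.0]
ft_force: [-0.3, -0.9, -2.6]
gripper_width: 0.439
finger_force: 60.8
```

```bash
python3 -m handwheel '[[255,[0,0,0.003],[0,0,0]],[255,[0,0,0.003],[0,0,0]]]'
python3 -m handwheel '[[255,[0,0,0.003],[0,0,0]],[255,[0,0,0.003],[0,0,0]]]'
python3 -m handwheel '[[255,[0,0,0.002],[0,0,0]],[255,[0,0,0.002],[0,0,0]]]'
```

```text
time: 9.53
ee_pos: [0.5182, 0.2061, 0.0652]
orientation: [2.498, 1.906, 0.0]
ft_force: [-0.0, 0.3, -0.7]
gripper_width: 0.435
finger_force: 60.8
time: 9.7
ee_pos: [0.5182, 0.206, 0.0651]
orientation: [2.497, 1.905, 0.0]
ft_force: [-1.0, -0.2, 5.7]
gripper_width: 0.438
finger_force: 61.5
time: 9.87
ee_pos: [0.5182, 0.206, 0.0651]
orientation: [2.497, 1.905, 0.0]
ft_force: [-2.5, -1.1, 9.4]
gripper_width: 0.436
finger_force: 62.0
```

Contact came at 65 mm as predicted, with the force up to +9 N. I'll release and retreat.

```bash
python3 -m handwheel '[[140,[0,0,-0.002],[0,0,0]],[120,[0,0,-0.002],[0,0,0]],[100,[0,0,-0.002],[0,0,0]],[60,[0,0,-0.002],[0,0,0]],[0,[0,0,-0.002],[0,0,0]],[0,[0,0,-0.002],[0,0,0]],[0,[0,0,-0.002],[0,0,0]],[0,[0,0,-0.002],[0,0,0]]]'
python3 -m handwheel '[[0,[0,0,-0.05],[0,0,0]],[0,[0,0,-0.12],[0,0,0]],[0,[0,0,-0.2],[0,0,0]],[0,[0,0,-0.32],[0,0,0]],[0,[0,0,-0.46],[0,0,0]],[0,[0,0,-0.6],[0,0,0]],[0,[0,0,-0.7],[0,0,0]],[0,[0,0,-0.7],[0,0,0]],[0,[0,0,-0.7],[0,0,0]]]'
python3 - <<'E'
from h import *
o=np.zeros((600,800,3),np.uint8)
w=cams.capture("wrist");cv2.imwrite("pics/w7.png",w);o[:384,:512]=w
a=cams.capture("side");o[:270,520:790]=cv2.resize(a[100:190,170:260],None,fx=3,fy=3,interpolation=cv2.INTER_CUBIC)
a=cams.capture("scene");o[384:384+216,:480]=cv2.resize(a[170:242,280:440],None,fx=3,fy=3,interpolation=cv2.INTER_CUBIC)
cv2.imwrite("pics/v7.png",o)
E
```

```text
time: 10.53
ee_pos: [0.5181, 0.206, 0.0642]
orientation: [-2.498, -1.906, 0.0]
ft_force: [0.1, -0.8, 0.0]
gripper_width: 1.0
finger_force: 0.0
time: 11.28
ee_pos: [0.519, 0.2064, 0.241]
orientation: [2.497, 1.905, 0.006]
ft_force: [-0.8, 0.9, -0.7]
gripper_width: 1.002
finger_force: 0.0
```

View pics/v7.png

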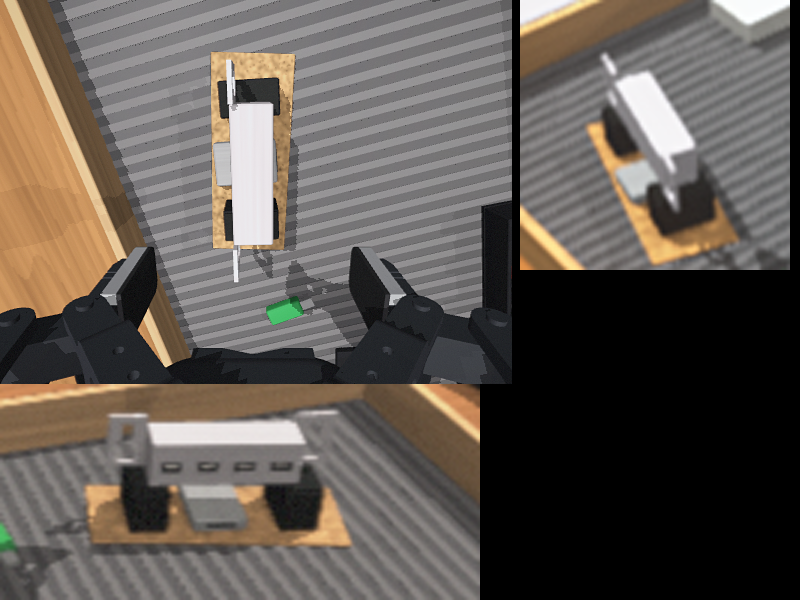

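The wrist view shows the hub lying across both risers, with its top from (231,103) to (272,244). Riser b's far edge is (219,82)–(279,78) and riser a's near edge is at about y 240. I'll do a quick numeric check.

```bash
python3 - <<'E'
from h import *
np.set_printoptions(precision=4,suppress=True)
c=cam("wrist")
f=lambda L,z:np.array([onz(c,p,z) for p in L])
im=cv2.imread("pics/w7.png");m=(im.min(2)>205).astype(np.uint8);m[:,:215]=0;m[:,300:]=0
m=cv2.morphologyEx(m,cv2.MORPH_OPEN,np.ones((15,15)))
k=max(cv2.findContours(m,0,1)[0],key=cv2.contourArea)
H=f(cv2.boxPoints(cv2.minAreaRect(k)),.097);print("hub",H.mean(0))
for i in range(2):
  d=H[i+1]-H[i];print(np.linalg.norm(d),np.degrees(np.arctan2(-d[0],d[1])))
P=f([(212,52),(296,54),(284,249),(213,248)],.008);print("pad",P.mean(0));d=(P[0]+P[1]-P[2]-P[3])/2;print(np.degrees(np.arctan2(-d[0],d[1])),np.linalg.norm(d))
E1=f([(219,82),(279,78)],.053);E2=f([(225,240),(278,238)],.053);d=E1.mean(0)-E2.mean(0)
print("risers mid",(E1.mean(0)+E2.mean(0))/2,np.degrees(np.arctan2(-d[0],d[1])),np.linalg.norm(d))
E
```

```text
hub [0.5144 0.2041 0.097 ]
0.034157730622902255 -105.3458403332886
0.12850339911052056 165.5857445865079
pad [0.514  0.2029 0.008 ]
-17.01889330710473 0.22692657069562855
risers mid [0.5144 0.2062 0.053 ] -14.577918938658375 0.16437338424990153
```

```bash
python3 -c "
from plant import job
print(job.job_done())"
```

```text
the job is handed in; nothing more can be done
None
```

The aluminium hub is off the rack and resting across the two risers, about 2 mm from the centre of the gap and in line with them to within about 1°; no other item was touched, and the job was handed in at about 11 s.

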